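# Short spin on the bench microcentrifuge

## Robot

A 6-joint arm with a two-finger parallel gripper is mounted at the origin on a cart in front of the work surface, level with it; the furniture and walls round the work are solid. World frame = base frame: x ahead of the robot, y to its left, z up, the work surface at z = 0. Lengths are in m, angles in rad, forces in N, time in s.
With the tool pointing down it reaches from about 0.35 to 0.85 m from the base axis. Payload 8.1 kg.
Tool frame: the origin (TCP) lies at the very end of the fingers, on their centre line; the grasp point (between the pads) lies 19 mm behind it; z points along the fingers, y is the line along which they close (so a half turn about z gives the same grasp; the last joint's range is limited). The gripper opens to 93 mm and grips with 3 to 60 N. Pads are 15 mm wide; open, the fingers measure 128 mm over their backs; the gripper's body (75 mm by 188 mm) begins 65 mm behind the grasp point.
Start: joints at [1.153, 0.13, 1.488, -0, 1.523, -0.085], TCP at [0.196, 0.567, 0.219] pointing down, gripper open.
Joint ranges: [-2.96, 2.96], [-0.89, 2.26], [0.02, 2.5], [-1.34, 4.48], [0, 2.73], [-2.66, 2.66]. Speed limits (rad/s): [2.39, 2.39, 2.79, 3.14, 3.14, 3.14].

## Interface

Orientations are given as a rotation vector (axis times angle).
In Python, from plant import robot gives the robot as it stands. The module is installed in compiled form; this text tells all that it offers.
- The arm moves only by the tool play_rows, never from a script. Its argument "increments" is text: rows parted by semicolons, each of 5 numbers parted by spaces: the shift along the tool's x, y, z in mm, then the turn about the tool's z in degrees, then the closure, from -1 (fully open) to 1 (shut). In form: dx dy dz yaw claw; .... A call has 1 to 20 rows; each row is the pose to reach, as a shift and turn from the pose commanded when the call began, along the tool's axes at that moment; what a row does not reach only later rows make up. A row lasts 1/10 s, in which the tool goes at most 50 mm and 8.59 degrees, less where a joint would pass 70% of its speed; a pose out of reach is approached as far as the arm can. A call with a gripper value outside its range is refused whole. The fingers move at their own pace and stop on an object; "force" is the grip in N (left out, the last holds). Time passes only in rows, so rows that repeat a pose let the fingers close. It gives the time, the measured TCP pose, the force, the opening and the grip force at its end, in the units of the state.
- robot.read_state(): the state, without advancing time (a new reading comes with each control period).
- robot.read_camera(name): name is "side" or "top"; returns the picture (384x512x3 uint8, blue, green, red); there is no depth.
- robot.calibration(name): a dict with "vertical_fov" (degrees; the focal length in pixels is half the picture's height over the tangent of half this angle, whatever the lens; pixels are square), "cx", "cy" (the principal point, pixels), "D" ([k1, k2, p1, p2, k3] as OpenCV has them; the pictures are not rectified), "rvec" (rotation vector, rad) and "tvec" (3), from world to camera coordinates, as OpenCV has them. Camera axes: x right, y down, z forward; pixel columns grow to the right and rows downward; lengths in m; the calibration is good to about 2 mm. A picture is of the moment at which its call begins. calibration takes no time and is no camera call.
- robot.close_job(): hands the job in; it is judged then, once.
Trained networks look in the newest picture that a camera, given by its name, has taken for a name from the list of things; names that differ only in an ending like _2 or _b are one class to them, and where a whole thing is asked for, a point or a joint stands for the part that bears it (a point fixed in the world has none). Each returns a list of dicts, best first, with "conf" (0 to 1); they miss things now and then, are a little off and sometimes report something else, mostly with a low value. They report only what shows in the picture. A call takes as long as a camera call.
- robot.recognise(camera, query): "centre" ([x, y, z] in m, in world coordinates, good to about 4 mm: the middle of the surface that is visible of it).
- robot.regions_of(camera, query): "pixels" (384x512 bool, what is visible of it).
- robot.landmark_of(camera, query): "centre" ([x, y, z] in m, in world coordinates, good to about 4 mm: a listed point, or the origin of a listed thing).
The state is a dict: "t": time; "q": joint angles; "dq": joint speeds; "joint_torque": joint torques, N m; "tool_pos": TCP position; "orientation": TCP orientation; "force": force on the tool from outside, world axes, zero at the start; "wrist_torque": the same for the moment, N m; "opening": finger opening in m; "gripper_force": force on a finger pad.
Only numpy, scipy, OpenCV 4.12 (cv2) and the standard library are available. Lean on these libraries where they do the work, as an engineer would, in place of code of your own. Each camera call takes 0.05 s, during which the arm holds its last target. There are 200 camera calls.

## Task

Give the tubes in the bench microcentrifuge a short spin, touching the machine with the fingers only. First switch the machine on at its mains rocker while the lid is still open (its start-up check needs that), then push the lid down until the latch catches and it stays shut by itself, and last press the round short-spin key and keep it down: the rotor only turns while the key is held, so the program finishes while still holding it. Do not press the other two keys, and leave everything else on the bench where it stands: nothing is picked up.

Things in the scene. Friction and masses are not known exactly. Their poses are not given: they have to be found in the camera images.
- centrifuge: White bench microcentrifuge, fixed to the bench, 240 mm deep (x), 210 mm wide (y). Origin at the centre of its underside on the worktop; x to its rear, y to its left, z up; its front (-x, the controls) faces roughly the robot. Its rear part is a deck 105 mm high (x from -50 to 120 mm) with the rotor bowl in it, under the lid; in front of that lies the sloping control panel.
- panel_face (a point): Centre of the face of the grey control panel, 74 mm deep, 206 mm wide, at (-84, 0, 76) mm of the centrifuge; z is its normal, which leans 0.21 rad towards the front. On it from left (y in mm from here): black mains rocker (+74), wide oblong start key (+24), small square stop key (-22), round short-spin key (-70). A small display lies behind the keys.
- rocker_press (a point): Point on the face of the rocker's front half, 14 mm in front of its pivot: press here, downward, to switch on. The black rocker is 38 mm long (front to rear), 21.5 mm wide, in a bezel 3.5 mm above the panel. Off, its front half stands up (front end about 11 mm above the panel) and its rear half is down. The front half bears a white bar, the rear half a white square outline.
- rocker (a joint): Mains rocker, rad: 0 = off (front half up), 0.30 = on (front half down). It snaps over its middle (0.15) by itself either way; flipping takes about 2 to 3 N at the press point, which then has moved down about 2 mm; fully over it is 4 mm down.
- lid (a joint): Lid angle, rad: 0 = shut, 0.95 to 1.25 at the start, 1.30 = stop. Friction holds the lid open where it is left; near shut a spring lifts it again (to about 0.4) unless the latch has caught. About 2 N at its front edge swings it down; over the last 8 mm there the latch resists and it takes about 5 to 8 N to push it home to a solid stop at 0, where it stays shut.
- lid_hinge (a point): On the lid's hinge axis, at its middle: 110 mm behind the centrifuge's origin, 110 mm above the worktop; the axis runs along the centrifuge's y. The lid is a white slab 192 mm wide, 22 mm thick; shut, it reaches 160 mm forward of the axis (a finger lip 64 mm wide reaches 170 mm) and its outer face is 19 mm above the axis. Open, its outer face looks up and to the rear.
- lid_front (a point): Point on the lid's outer (upper) face, at its middle, 145 mm from the hinge axis and 15 mm from the front edge: push here. It moves with the lid.
- key_pulse_top (a point): Centre of the top face of the round short-spin key: 22 mm diameter, 5.5 mm above the panel, the rightmost control on the panel. Its top face is parallel to the sloping panel.
- key_pulse (a joint): Short-spin key, m: 0 = released, 0.0035 = fully down (along the panel's normal). Spring key: about 1.3 N to start, 4.5 N fully down, then a solid stop; it returns when let go.
- key_start (a joint): Wide oblong start key (30 x 13 mm), 0 = released, 0.0035 m = fully down; spring key. Leave alone.
- key_stop (a joint): Small square stop key (15 x 15 mm), 0 = released, 0.0035 m = fully down; spring key. Leave alone.
- sample_cup: Loose bystander, origin at the centre of its underside: sample cup with a red lid, 56 mm diameter, 65 mm high, at the left of the centrifuge.
- clip_jar: Loose bystander, origin at the centre of its underside: small white jar with a blue lid, 42 mm diameter, 54 mm high, at the left of the centrifuge.
- stopper: Loose bystander, origin at the centre of its underside: rubber stopper, 28 mm diameter, 24 mm high, at the left of the centrifuge.
- marker: Loose bystander, origin at the centre of its underside: marker pen, 132 mm long (its y), 14 mm high, lying in front of the centrifuge.
- tweezers: Loose bystander, origin at the centre of its underside: steel tweezers, 142 mm long (its y), 9 mm high, lying near the front edge of the bench.
- petri_stack: Loose bystander, origin at the centre of its underside: three stacked petri dishes, 67 mm diameter, 47 mm high, on the left part of the bench.
- beaker: Loose bystander, origin at the centre of its underside: low glass beaker, 71 mm diameter, 56 mm high, on the left part of the bench.
- tape_roll: Loose bystander, origin at the centre of its underside: roll of yellow tape, 76 mm diameter, 18 mm high, on the left part of the bench.

How it is judged:
By the outcome, as a careful person would: the job done as asked, in the order asked, and still so for the second after the job is handed in, while the arm keeps its last pose, push and grip.
It also fails if it takes over 48 s, if anything falls off the work surface, if the arm or the gripper's body presses on something with over 40 N, if the wrist force passes 120 N, or if a joint passes its speed limit or range.

## Working session

There is one attempt and no reset: what is moved stays moved. The work goes in short steps, Python scripts to look and compute and a tool call to move; the robot and the scene stay as the last step left them, time stands still between calls to the robot, and variables do not carry over. Pictures are saved under pics/ and viewed, at most 10 in all, crops included, and the job is handed in when it is done.

Besides the shell and the picture viewer there is one more tool, called as name(argument=value, ...), one argument or row to a line, values as JSON. play_rows: Moves the arm, as the interface text tells. Its arguments: {"type":"object","properties":{"increments":{"type":"string"},"force":{"type":"number"}},"required":["increments"]}

```bash
mkdir -p pics; python3 - <<'E'
from plant import robot
import cv2,numpy as np
for c in("side","top"):
    cv2.imwrite(f"pics/{c}0.png",robot.read_camera(c))
    k=robot.calibration(c);print(c,k)
    for n in("centrifuge","panel_face","rocker_press","lid_hinge","lid_front","key_pulse_top"):
        print(n,[(np.round(d["centre"],4).tolist(),round(d["conf"],2)) for d in robot.landmark_of(c,n)[:2]])
s=robot.read_state();print(s["t"],s["tool_pos"],s["orientation"],s["opening"],s["force"])
E
```

```text
side {'vertical_fov': 49.898148122419535, 'cx': 252.11455217454224, 'cy': 189.38157799765196, 'D': array([-0.08188678,  0.        ,  0.        ,  0.        ,  0.        ]), 'rvec': array([ 0.66290743, -2.48815524,  1.36051986]), 'tvec': array([0.57846223, 0.0782438 , 1.03947186])}
centrifuge [([0.5451, 0.1145, 0.0005], 0.94), ([0.4744, 0.0248, 0.0787], 0.37)]
panel_face [([0.6487, 0.1371, 0.1135], 0.63), ([0.4602, 0.0926, 0.0774], 0.59)]
rocker_press [([0.4197, 0.1554, 0.0871], 0.45)]
lid_hinge [([0.651, 0.1385, 0.1126], 0.65)]
lid_front [([0.5963, 0.1227, 0.2464], 0.95)]
key_pulse_top [([0.4717, 0.0205, 0.0806], 0.38)]
top {'vertical_fov': 47.11808834081881, 'cx': 256.2974916687175, 'cy': 185.1375344687809, 'D': array([-0.01316303,  0.        ,  0.        ,  0.        ,  0.        ]), 'rvec': array([ 2.1630301 , -2.17197177,  0.13620094]), 'tvec': array([0.31800655, 0.49470156, 1.11525806])}
centrifuge [([0.5424, 0.1142, 0.0034], 0.73)]
panel_face [([0.4623, 0.0928, 0.0742], 0.62)]
rocker_press [([0.421, 0.1589, 0.0815], 0.41)]
lid_hinge [([0.6529, 0.1373, 0.112], 0.7)]
lid_front [([0.5965, 0.1242, 0.2434], 0.75)]
key_pulse_top [([0.4644, 0.0214, 0.0824], 0.46)]
0.7 [0.19600321 0.56712854 0.21871997] [5.20279051e-01 3.09818870e+00 2.06988309e-04] 0.09314850988614712 [ 0.63781863  0.87903294 -0.1805788 ]
```

View pictures.

View pics/side0.png

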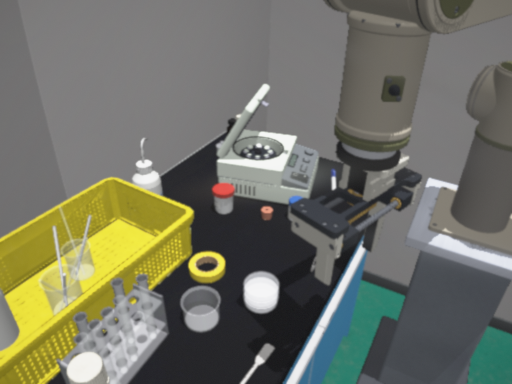

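View pics/top0.png

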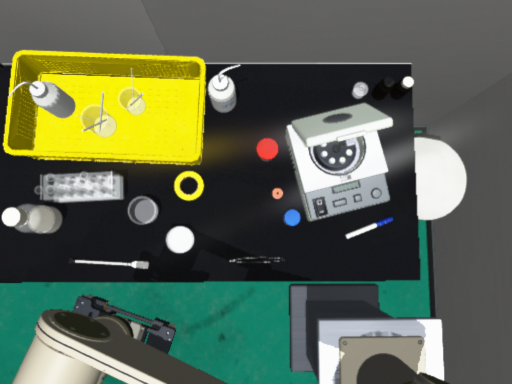

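The side view shows the centrifuge at about (265,165) with its lid up. In the top view the rocker is at about (320,205) and the round key at (376,193). The rest of the panel is clear and the marker lies in front at (370,228). Next I fit the machine pose and check it by reprojecting it onto the picture.

```bash
cat > h.py <<'E'
import numpy as np,cv2
from plant import robot
ca,sa=np.cos(.21),np.sin(.21)
def panel(u,v,h): return np.array([-.084+u*ca-h*sa, v, .076+u*sa+h*ca])
def lid(r,th,o=.019): return np.array([.110-r*np.cos(th)+o*np.sin(th),0,.110+r*np.sin(th)+o*np.cos(th)])
def W(p,P): x,y,a=P; c,s=np.cos(a),np.sin(a); p=np.asarray(p); return np.array([x+c*p[0]-s*p[1],y+s*p[0]+c*p[1],p[2]])
def proj(cam,p):
    k=robot.calibration(cam); f=192/np.tan(np.radians(k["vertical_fov"])/2)
    return cv2.projectPoints(np.array(p,float).reshape(-1,1,3),k["rvec"],k["tvec"],np.array([[f,0,k["cx"]],[0,f,k["cy"]],[0,0,1]]),k["D"])[0][:,0]
def to_tool(target,ref=None):
    """shift in tool axes (mm) from the measured pose"""
    s=robot.read_state(); R=cv2.Rodrigues(np.array(s["orientation"]))[0]
    return 1000*R.T@(np.array(target)-s["tool_pos"])
E
python3 - <<'E'
from h import *
from scipy.optimize import least_squares
obs={"o":[[.5451,.1145],[.5424,.1142]],"p":[[.4602,.0926],[.4623,.0928]],"r":[[.4197,.1554],[.421,.1589]],"h":[[.651,.1385],[.6529,.1373]],"k":[[.4717,.0205],[.4644,.0214]]}
M={"o":[0,0,0],"p":panel(0,0,0),"r":panel(-.014,.074,.010),"h":[.11,0,.11],"k":panel(0,-.07,.0055)}
f=lambda P:np.concatenate([W(M[n],P)[:2]-np.array(o) for n in obs for o in obs[n]])
r=least_squares(f,[.544,.114,.233]);P=r.x;print(P,np.round(r.fun.reshape(-1,2)*1000,1).tolist())
th=least_squares(lambda t:np.concatenate([W(lid(.145,t[0]),P)-o for o in([.5963,.1227,.2464],[.5965,.1242,.2434])]),[1.1]);print(th.x,th.fun)
im=cv2.imread("pics/top0.png");im2=cv2.imread("pics/side0.png")
pts=[W(q,P) for q in(panel(-.014,.074,.010),panel(0,-.07,.0055),panel(-.037,.103,0),panel(-.037,-.103,0),panel(.037,-.103,0),panel(.037,.103,0),lid(.145,th.x[0]),[.12,.105,.105],[.12,-.105,.105],[-.12,.105,0])]
out=[]
for I,c,b in((im,"top",(270,90)),(im2,"side",(205,75))):
    C=cv2.resize(I[b[1]:b[1]+135,b[0]:b[0]+130],None,fx=3,fy=3,interpolation=cv2.INTER_CUBIC)
    for u in proj(c,pts): cv2.circle(C,tuple(int(v) for v in ((u-b+.5)*3)),3,(0,0,255),1)
    out.append(C)
cv2.imwrite("pics/fit.png",np.hstack(out))
E
```

```text
[0.54013347 0.11139004 0.24005782] [[-5.0, -3.1], [-2.3, -2.8], [-1.7, -1.2], [-3.8, -1.4], [5.9, 4.1], [4.6, 0.6], [-4.0, -1.0], [-5.9, 0.2], [2.4, 2.7], [9.7, 1.8]]
[1.06949392] [-0.00082066  0.00223749 -0.00011038 -0.00102066  0.00073749  0.00288962]
```

View pics/fit.png

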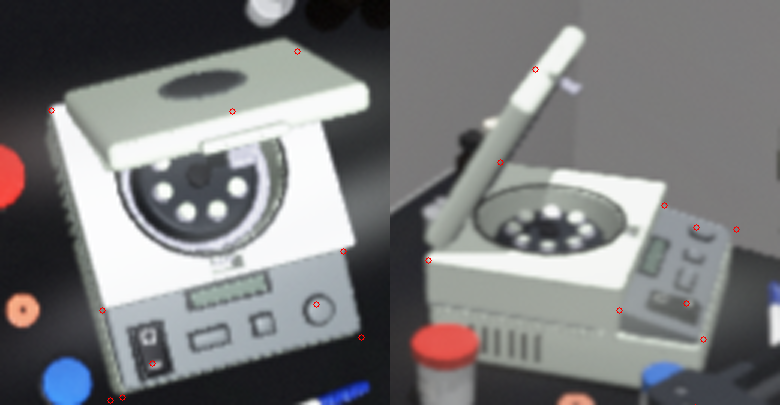

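```bash
python3 - <<'E'
from h import *
from scipy.optimize import least_squares
obs={"o":[[.5451,.1145],[.5424,.1142]],"p":[[.4602,.0926],[.4623,.0928]],"r":[[.4197,.1554],[.421,.1589]],"h":[[.651,.1385],[.6529,.1373]],"k":[[.4717,.0205],[.4644,.0214]]}
def M(u): return {"o":[0,0,0],"p":panel(0,0,0),"r":panel(u-.014,.074,.010),"h":[.11,0,.11],"k":panel(u,-.07,.0055)}
# image points in crop px of the top view: panel/deck corners, rocker centre, round key
px=np.array([[118,393],[360,331],[104,305],[352,245],[150,350],[319,309]])/3-.5+np.array([270,90])
def f(X):
    P,u=X[:3],X[3];m=M(u)
    a=np.concatenate([W(m[n],P)[:2]-np.array(o) for n in obs for o in obs[n]])/.004
    q=[W(v,P) for v in(panel(-.037,.103,0),panel(-.037,-.103,0),[-.05,.105,.105],[-.05,-.105,.105],panel(u,.074,.008),panel(u,-.07,.0055))]
    return np.concatenate([a,((proj("top",q)-px)/1.).ravel()])
r=least_squares(f,[.544,.114,.233,-.005]);P=r.x[:3];u=r.x[3];print(r.x,np.round(r.fun.reshape(-1,2),1).tolist())
print("rocker",W(panel(u-.014,.074,.010),P),"key",W(panel(u,-.07,.0055),P))
im=cv2.imread("pics/top0.png");im2=cv2.imread("pics/side0.png")
pts=[W(q,P) for q in(panel(u-.014,.074,.010),panel(u,.074,.008),panel(u,-.07,.0055),panel(-.037,.103,0),panel(-.037,-.103,0),[-.05,.105,.105],[-.05,-.105,.105],lid(.160,1.09),[.12,.105,.105],[.12,-.105,.105],[-.12,.105,0])]
out=[]
for I,c,b in((im,"top",(270,90)),(im2,"side",(205,75))):
    C=cv2.resize(I[b[1]:b[1]+135,b[0]:b[0]+130],None,fx=3,fy=3,interpolation=cv2.INTER_CUBIC)
    for w in proj(c,pts): cv2.circle(C,tuple(int(v) for v in ((w-b+.5)*3)),3,(0,0,255),1)
    out.append(C)
cv2.imwrite("pics/fit2.png",np.hstack(out))
E
```

```text
[ 0.54447582  0.11216612  0.23751027 -0.00905475] [[-0.2, -0.6], [0.5, -0.5], [0.7, -0.0], [0.1, -0.1], [0.4, 0.8], [0.1, -0.1], [0.1, -0.1], [-0.4, 0.2], [-0.5, 0.4], [1.3, 0.2], [1.0, -0.4], [-0.1, 0.5], [-0.4, 0.3], [0.2, -0.2], [-0.1, 0.8], [-0.6, 0.4]]
rocker [0.42148166 0.15852918 0.08097432] key [0.46958226 0.02201404 0.07949162]
```

View pics/fit2.png

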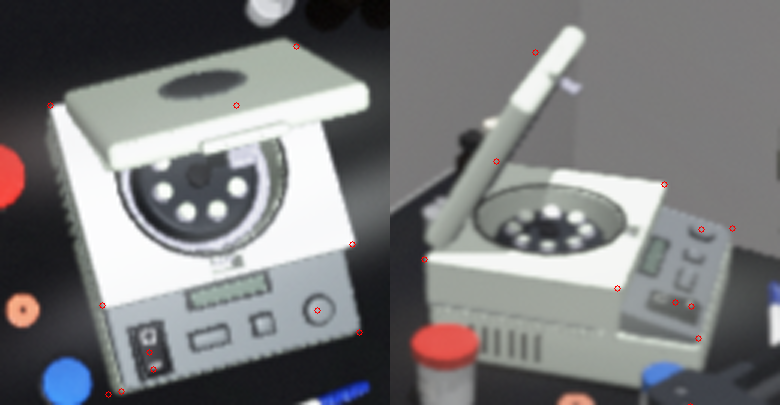

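```bash
python3 - <<'E'
from h import *
P=[.5445,.1122,.2375]
for th in(.9,1,1.1,1.2):
    print(th,W(lid(.145,th),P).round(3))
    for c,b in(("top",(270,90)),("side",(75*0+205,75))):
        q=[W(lid(r,th,o)+[0,y,0],P) for r,y,o in((.16,.096,.019),(.16,-.096,.019),(.16,.096,-.003),(.16,-.096,-.003),(.17,0,.008))]
        print(c,((proj(c,q)-b+.5)*3+[0 if c=="top" else 390,0]).round().astype(int).tolist())
for c in("top","side"):
    robot.read_camera(c)
    print([(d["centre"],d["conf"]) for d in robot.landmark_of(c,"lid_front")],[(d["centre"],d["conf"]) for d in robot.recognise(c,"lid_front")])
E
```

```text
0.9 [0.578 0.12  0.235]
top [[112, 179], [373, 116], [115, 206], [373, 143], [249, 167]]
side [[536, 113], [592, 36], [556, 132], [610, 53], [583, 72]]
1 [0.591 0.123 0.242]
top [[108, 158], [371, 94], [113, 186], [373, 123], [246, 145]]
side [[519, 101], [578, 26], [541, 118], [597, 41], [567, 60]]
1.1 [0.604 0.127 0.248]
top [[104, 135], [368, 72], [109, 165], [371, 102], [243, 122]]
side [[501, 92], [562, 18], [524, 107], [583, 31], [550, 49]]
1.2 [0.618 0.13  0.252]
top [[99, 113], [364, 49], [105, 144], [368, 80], [239, 98]]
side [[482, 84], [546, 11], [507, 96], [567, 22], [532, 40]]
[([0.5927, 0.1233, 0.2432], 0.71), ([0.4301, 0.605, -0.003], 0.28)] [([0.6009, 0.13, 0.2262], 0.75)]
[([0.5953, 0.1248, 0.246], 0.83)] [([0.5854, 0.2133, 0.2238], 0.72)]
```

```bash
cat >> h.py <<'E'
P=[.5445,.1122,.2375];U=-.009
def info():
    s=robot.read_state();R=cv2.Rodrigues(np.array(s["orientation"]))[0]
    return s,R,np.degrees(np.arctan2(R[1,1],R[0,1]))
E
python3 - <<'E'
from h import *
s,R,a=info();print("y ang",a,"want",90+np.degrees(P[2]),R.round(3).tolist())
t=W(panel(U-.020,.074,.0),P);t[2]=.12;print(t,to_tool(t))
print("contact z",panel(U-.0125,.074,.0098)[2],"on",panel(U-.0125,.074,.0062)[2])
E
```

```text
y ang 70.93194422121222 want 103.60774763435705 [[-0.945, 0.327, 0.0], [0.327, 0.945, 0.0], [-0.0, 0.0, -1.0]]
[0.41788098 0.15768674 0.12      ] [-343.46217815 -314.477807     98.64976145]
contact z 0.08110281511760552 on 0.07758190382459858
```

play_rows(
  increments="-34 -31 0 -6 1; -68 -62 0 -12 1; -102 -93 0 -18 1; -136 -124 0 -24 1; -170 -155 0 -30 1; -204 -186 0 -32.7 1; -238 -217 0 -32.7 1; -272 -248 0 -32.7 1; -306 -280 10 -32.7 1; -326 -300 30 -32.7 1; -343.5 -314.5 50 -32.7 1; -343.5 -314.5 80 -32.7 1; -343.5 -314.5 98 -32.7 1; -343.5 -314.5 98 -32.7 1; -343.5 -314.5 98 -32.7 1",
)

```text
t: 2.5
tool_pos: [0.4179, 0.1576, 0.1211]
orientation: [0.373, -3.119, 0.0]
force: [0.9, -0.3, 0.1]
opening: 0.0009
gripper_force: 0.0
```

```bash
python3 - <<'E'
from h import *
s,R,a=info();t=W(panel(U-.020,.074,.0),P);t[2]=.0825
print(s["t"],a,s["tool_pos"],s["opening"],s["force"],to_tool(t))
for c,b in(("top",(270,130)),("side",(235,80))):
    I=robot.read_camera(c);cv2.imwrite(f"pics/{c}1.png",cv2.resize(I[b[1]:b[1]+130,b[0]:b[0]+130],None,fx=3,fy=3,interpolation=cv2.INTER_CUBIC))
cv2.imwrite("pics/c1.png",np.hstack([cv2.imread("pics/top1.png"),cv2.imread("pics/side1.png")]))
E
```

```text
2.5 103.63545876141262 [0.41787172 0.15764662 0.12106573] 0.0008926384525866566 [ 0.85395165 -0.34640854  0.10195729] [-2.84996410e-02  3.82898843e-02  3.85657213e+01]
```

View pics/c1.png

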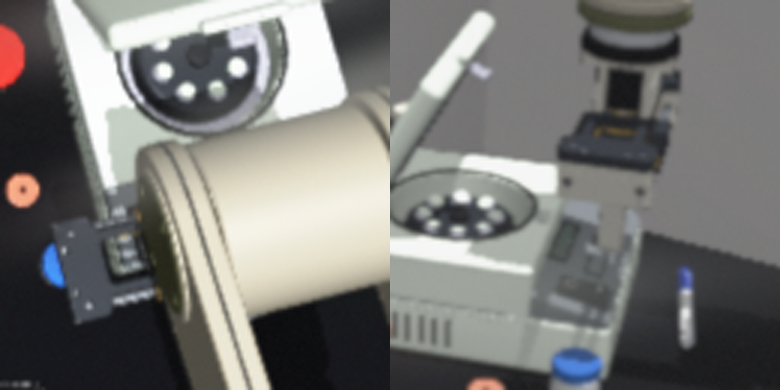

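The fingers are closed and hang above the rocker area, with the tip at about (610,250) in the side half of the picture. I'll descend to it.

play_rows(
  increments="0 0 15 0 1; 0 0 28 0 1; 0 0 35 0 1; 0 0 38 0 1; 0 0 39 0 1; 0 0 40 0 1; 0 0 40 0 1",
)

```text
t: 3.3
tool_pos: [0.4181, 0.1577, 0.081]
orientation: [-0.373, 3.119, 0.0]
force: [0.2, 0.5, 0.7]
opening: 0.0007
gripper_force: 0.0
```

play_rows(
  increments="0 0 1 0 1; 0 0 2 0 1; 0 0 2 0 1",
)

```text
t: 3.6
tool_pos: [0.4186, 0.1578, 0.0794]
orientation: [-0.373, 3.118, 0.0]
force: [-0.7, 0.2, 5.3]
opening: 0.0004
gripper_force: 2.6
```

play_rows(
  increments="0 0 1 0 1; 0 0 2 0 1; 0 0 2 0 1",
)

```text
t: 3.9
tool_pos: [0.4188, 0.1579, 0.0788]
orientation: [-0.373, 3.118, 0.0]
force: [-8.2, -2.4, 19.7]
opening: 0.0007
gripper_force: 10.4
```

play_rows(
  increments="0 0 -40 0 1; 0 0 -85 0 1; 0 0 -130 0 1; 0 0 -170 0 1; 0 0 -210 0 1; 0 0 -225 0 1; 0 0 -225 0 1",
)

```text
t: 4.6
tool_pos: [0.4192, 0.1579, 0.3042]
orientation: [-0.372, 3.114, 0.001]
force: [0.1, 0.8, 0.4]
opening: 0.0001
gripper_force: 0.0
```

```bash
python3 - <<'E'
from h import *
s,R,a=info();print(s["t"],a,s["tool_pos"],s["force"])
for th in(1.15,1.0): print(th,W(lid(.145,th),P))
t=W(lid(.145,1.05,.035),P);print(t,to_tool(t))
out=[]
for c,b in(("top",(270,120)),("side",(235,90))):
    I=robot.read_camera(c);out.append(cv2.resize(I[b[1]:b[1]+110,b[0]:b[0]+130],None,fx=3,fy=3,interpolation=cv2.INTER_CUBIC))
    for n in("rocker","lid_front","rocker_press"):print(c,n,[(np.round(d["centre"],3),round(d["conf"],2)) for d in robot.landmark_of(c,n)[:2]])
cv2.imwrite("pics/c2.png",np.hstack(out))
E
```

```text
4.6 103.62987758244886 [0.41924363 0.1579423  0.30418802] [0.14528739 0.75133539 0.41290618]
1.15 [0.61069988 0.12822491 0.25011203]
1.0 [0.59080671 0.1234094  0.24227904]
[0.61079724 0.12824848 0.25319135] [-178.90295877  -73.99788666   51.89618768]Traceback (most recent call last):
  File "<stdin>", line 8, in <module>
ValueError: it knows: beaker, centrifuge, clip_jar, key_pulse_top, lid_front, lid_hinge, marker, panel_face, petri_stack, rocker_press, sample_cup, stopper, tape_roll, tweezers
```

```bash
python3 - <<'E'
from h import *
rows=[]
for c in("top","side"):
    I=robot.read_camera(c);O=cv2.imread(f"pics/{c}0.png")
    x,y=proj(c,[W(panel(U,.05,.008),P)])[0].astype(int)
    f=lambda J:cv2.resize(J[y-22:y+22,x-28:x+28],None,fx=6,fy=6,interpolation=cv2.INTER_CUBIC)
    rows.append(np.hstack([f(O),f(I)]))
    for n in("lid_front","rocker_press"):print(c,n,[(np.round(d["centre"],3),round(d["conf"],2)) for d in robot.landmark_of(c,n)[:2]])
cv2.imwrite("pics/c2.png",np.vstack(rows))
E
```

```text
top lid_front [(array([0.595, 0.123, 0.246]), 0.87)]
top rocker_press [(array([0.422, 0.162, 0.079]), 0.42), (array([0.597, 0.124, 0.245]), 0.41)]
side lid_front []
side rocker_press [(array([0.418, 0.157, 0.082]), 0.66)]
```

View pics/c2.png

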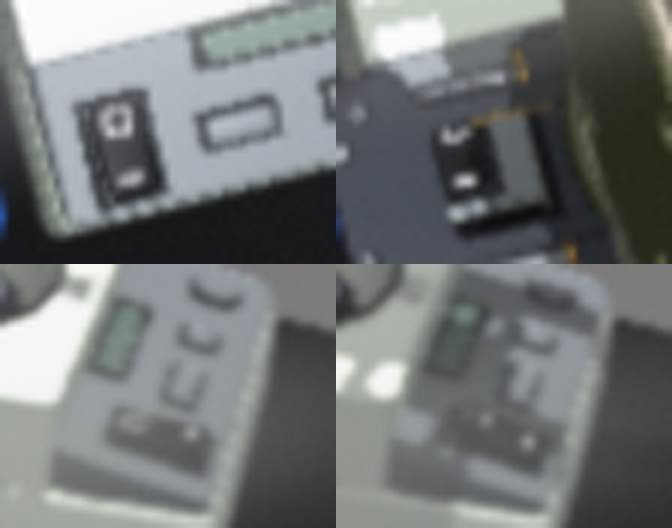

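The bar moved about 1.7 px down in the side view while the square rose, so the rocker is on. The force ramp agrees, and the lid is still open. Next I go behind the lid and look once more without the arm's shadow.

play_rows(
  increments="-45 -18 -6 0 1; -90 -37 -6 0 1; -135 -56 -6 0 1; -179 -74 -6 0 1; -187 -74 -6 0 1; -187 -74 20 0 1; -187 -74 40 0 1; -187 -74 40 0 1",
)

```text
t: 5.75
tool_pos: [0.6147, 0.1297, 0.2571]
orientation: [0.372, -3.112, -0.0]
force: [-0.4, 0.7, -0.4]
opening: 0.0007
gripper_force: 0.0
```

```bash
python3 - <<'E'
from h import *
s,R,a=info();print(s["t"],a,s["tool_pos"],s["force"])
rows=[]
for c in("top","side"):
    I=robot.read_camera(c);O=cv2.imread(f"pics/{c}0.png")
    x,y=proj(c,[W(panel(U,.05,.008),P)])[0].astype(int)
    f=lambda J:cv2.resize(J[y-22:y+22,x-28:x+28],None,fx=6,fy=6,interpolation=cv2.INTER_CUBIC)
    rows.append(np.hstack([f(O),f(I)]))
cv2.imwrite("pics/c3.png",np.vstack(rows))
q=np.array(s["tool_pos"])
for th in(1.05,.95,.8,.65,.5,.35,.2,.1,.05,0,-.03):
    t=W(lid(.138,th,.019),P); print(th,t.round(3),(1000*R.T@(t-q)).round(1))
E
```

```text
5.75 103.63849530288329 [0.61474057 0.12974003 0.25707738] [-0.36605402  0.71139924 -0.38823581]
1.05 [0.601 0.126 0.239] [14.4 -0.5 18. ]
0.95 [0.588 0.123 0.233] [27.  -0.5 24. ]
0.8 [0.571 0.119 0.222] [44.7 -0.5 35.2]
0.65 [0.556 0.115 0.209] [60.4 -0.5 48.9]
0.5 [0.543 0.112 0.193] [73.9 -0.5 64.8]
0.35 [0.532 0.109 0.175] [84.9 -0.6 82.5]
0.2 [0.524 0.107 0.156] [ 93.1  -0.6 101.7]
0.1 [0.52  0.106 0.143] [ 97.   -0.6 115.1]
0.05 [0.518 0.106 0.136] [ 98.4  -0.6 121.9]
0 [0.517 0.106 0.129] [ 99.5  -0.6 128.8]
-0.03 [0.517 0.105 0.125] [ 99.9  -0.6 133. ]
```

View pics/c3.png

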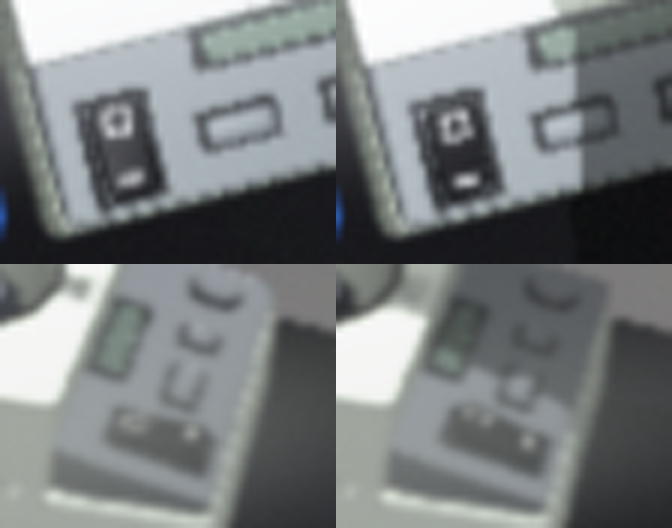

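The rocker is clearly over: the bar is lower and the square higher in both views. Next I swing the lid down along its arc.

play_rows(
  increments="7 0 9 0 1; 14 0 18 0 1; 21 0 21 0 1; 27 0 24 0 1; 36 0 30 0 1; 45 0 35 0 1; 53 0 42 0 1; 60 0 49 0 1; 67 0 57 0 1; 74 0 65 0 1; 80 0 74 0 1; 85 0 82 0 1; 89 0 92 0 1; 93 0 101 0 1; 95 0 108 0 1; 97 0 115 0 1; 98 0 119 0 1; 98 0 119 0 1",
)

```text
t: 7.65
tool_pos: [0.5214, 0.1066, 0.1418]
orientation: [0.373, -3.118, -0.0]
force: [1.1, -0.0, 0.7]
opening: 0.0005
gripper_force: 0.3
```

play_rows(
  increments="0.5 0 3 0 1; 1 0 6 0 1; 1 0 9 0 1; 1 0 10 0 1; 1 0 10 0 1",
)

```text
t: 8.15
tool_pos: [0.5206, 0.1064, 0.1327]
orientation: [0.373, -3.119, 0.0]
force: [-2.3, -0.7, 2.7]
opening: 0.0008
gripper_force: 1.5
```

play_rows(
  increments="0 0 1.5 0 1; 0 0 3 0 1; 0 0 4.5 0 1; 0 0 4.5 0 1",
)

```text
t: 8.55
tool_pos: [0.5209, 0.1065, 0.129]
orientation: [-0.373, 3.119, -0.0]
force: [-7.0, -0.8, 11.5]
opening: 0.0009
gripper_force: 5.5
```

play_rows(
  increments="0 0 1.5 0 1; 0 0 3 0 1; 0 0 3 0 1",
)

```text
t: 8.85
tool_pos: [0.521, 0.1065, 0.1287]
orientation: [-0.373, 3.119, -0.0]
force: [-17.1, -2.8, 30.0]
opening: 0.0007
gripper_force: 15.5
```

play_rows(
  increments="0 0 -15 0 1; 0 0 -40 0 1; 0 0 -70 0 1; 0 0 -80 0 1; 0 0 -80 0 1",
)

```text
t: 9.35
tool_pos: [0.5223, 0.1067, 0.2068]
orientation: [-0.372, 3.115, 0.0]
force: [0.3, 0.4, 0.4]
opening: 0.0005
gripper_force: 0.0
```

```bash
python3 - <<'E'
from h import *
s,R,a=info();print(s["t"],a,s["tool_pos"],s["force"])
t=W(panel(U-.006,-.07,0),P);print("contact z",panel(U+.001,-.07,.0055)[2]);t[2]=.1;print(t,to_tool(t))
for c in("top","side"):
    I=robot.read_camera(c)
    for n in("lid_front","key_pulse_top"):print(c,n,[(np.round(d["centre"],3),round(d["conf"],2)) for d in robot.landmark_of(c,n)[:2]])
cv2.imwrite("pics/c4.png",cv2.resize(I[70:210,200:350],None,fx=4,fy=4,interpolation=cv2.INTER_CUBIC))
E
```

```text
9.35 103.63443018126998 [0.52228813 0.10667945 0.20681923] [0.32897358 0.42476298 0.35379366]
contact z 0.07971149083221402
[0.46506844 0.02095041 0.1       ] [ 76.24267905 -69.78053776 106.54407644]
top lid_front [(array([0.508, 0.101, 0.125]), 0.79), (array([0.364, 0.51 , 0.003]), 0.35)]
top key_pulse_top [(array([ 0.496,  0.496, -0.004]), 0.25)]
side lid_front [(array([0.509, 0.103, 0.128]), 0.59), (array([0.648, 0.137, 0.114]), 0.48)]
side key_pulse_top [(array([0.473, 0.024, 0.082]), 0.36)]
```

View pics/c4.png

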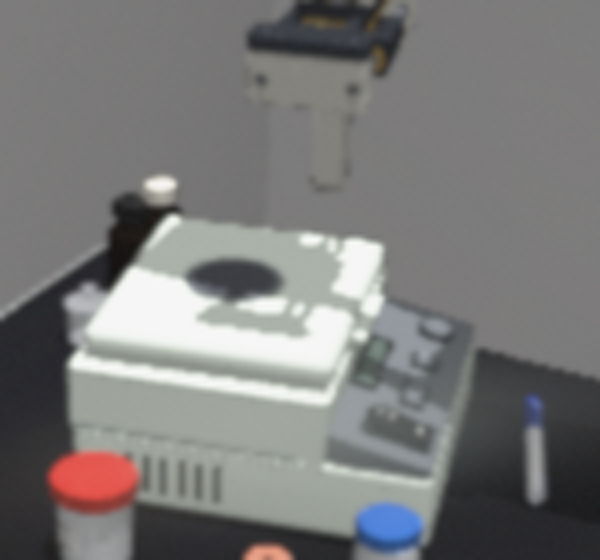

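The lid stays shut with nothing touching it: it lies flat over the deck and lid_front measures z = 0.125–0.128. Next I move to the round key.

play_rows(
  increments="30 -28 0 0 1; 60 -56 0 0 1; 76 -70 0 0 1; 76 -70 20 0 1; 76 -70 55 0 1; 76 -70 85 0 1; 76 -70 105 0 1; 76 -70 116 0 1; 76 -70 121 0 1; 76 -70 123 0 1; 76 -70 125 0 1; 76 -70 125 0 1; 76 -70 125 0 1",
)

```text
t: 10.95
tool_pos: [0.4642, 0.0205, 0.081]
orientation: [-0.373, 3.118, -0.0]
force: [0.1, 0.4, 0.3]
opening: 0.0007
gripper_force: 0.0
```

```bash
python3 - <<'E'
from h import *
t=W(panel(U-.006,-.07,0),P);t[2]=.0797;print(to_tool(t));s=robot.read_state();print(s["force"],s["tool_pos"])
E
```

```text
[-0.98801725  0.25036188  1.28459026]
[0.06144061 0.35381241 0.31519226] [0.46416542 0.02047437 0.08098334]
```

play_rows(
  increments="-1 0 1 0 1; -1 0 2 0 1; -1 0 3 0 1; -1 0 4 0 1; -1 0 4 0 1",
)

```text
t: 11.45
tool_pos: [0.4652, 0.0208, 0.077]
orientation: [-0.373, 3.118, -0.0]
force: [-0.6, -0.9, 7.4]
opening: 0.0008
gripper_force: 4.0
```

play_rows(
  increments="0 0 1 0 1; 0 0 1 0 1",
)

```text
t: 11.65
tool_pos: [0.4654, 0.0208, 0.0768]
orientation: [-0.373, 3.118, -0.0]
force: [-4.9, -0.2, 14.0]
opening: 0.0006
gripper_force: 7.6
```

play_rows(
  increments="0 0 1 0 1; 0 0 1 0 1",
)

```text
t: 11.85
tool_pos: [0.4655, 0.0208, 0.0765]
orientation: [-0.373, 3.118, -0.0]
force: [-8.9, 0.6, 21.6]
opening: 0.0004
gripper_force: 11.4
```

play_rows(
  increments="0 0 0 0 1; 0 0 0 0 1; 0 0 0 0 1; 0 0 0 0 1; 0 0 0 0 1",
)

```text
t: 12.35
tool_pos: [0.4655, 0.0208, 0.0765]
orientation: [-0.373, 3.118, -0.0]
force: [-8.5, 0.7, 22.0]
opening: 0.0008
gripper_force: 11.4
```

```bash
python3 - <<'E'
from h import *
for c in("top","side"):
    I=robot.read_camera(c)
    for n in("lid_front",):print(c,n,[(np.round(d["centre"],3),round(d["conf"],2)) for d in robot.landmark_of(c,n)[:2]])
cv2.imwrite("pics/c5.png",cv2.resize(I[70:210,200:350],None,fx=4,fy=4,interpolation=cv2.INTER_CUBIC))
E
```

```text
top lid_front [(array([0.508, 0.103, 0.129]), 0.61), (array([0.463, 0.093, 0.074]), 0.18)]
side lid_front [(array([0.508, 0.104, 0.128]), 0.95)]
```

View pics/c5.png

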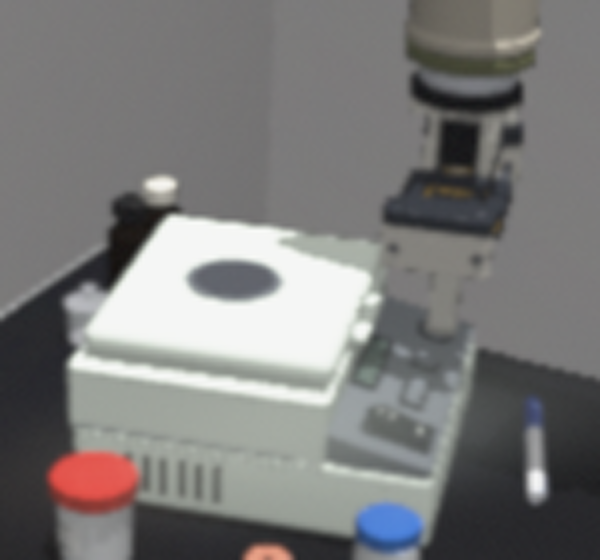

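The fingertips sit on the round key at about (438,330), the lid is shut, and the push holds steady at 22 N against the stop. The other two keys are untouched.

```bash
python3 -c "
from plant import robot
print(robot.close_job())"
```

```text
the job is handed in; nothing more can be done
None
```

I switched the mains rocker on with the lid open, pushed the lid down until it stayed shut by itself, and handed the job in at about 12.5 s with the short-spin key held down at a steady 22 N; no verdict came back.

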